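Pin back the tension arm of the belt sharpener

TASK

The belt is off the shop's belt sharpener and the tension arm must be pinned back before a new one can go on. Stand the red-knobbed locking pin in the brass bush of the tension arm, swing the arm back against its spring and hold it there until the pin has dropped fully home through the bush into the hole of the green plate, then let go so that the pin alone holds the arm back. Leave everything else on the counter where it is.

Things in the scene. Friction and masses are not known exactly. Their poses are not given: they have to be found in the camera images.
- tension_arm (a joint): angle in rad of the blue cranked tension arm (flat lever, 26 mm wide) about pivot. 0 = at rest on its stop, held by the spring; grows counter-clockwise looking down on the plate (hand grip moves to the right for one facing the sharpener's front); at 0.45 its bush stands over the plate's hole; hard stop 0.56; pinned it settles back to about 0.4. Push at the hand grip: 5 N at rest, 12 N at 0.45. Let go, it springs back.
- pivot (a point): the arm's turning axis (a dark spring drum 54 mm across, top 34 mm above the plate), at the face of the green plate. z = square out of the plate's face, 30 degrees from vertical, tipped towards the sharpener's front: the direction of the arm's axis, the bush and the plate's hole. x = up the slope, to the sharpener's back; y = level, to the left for one facing its front.
- frame_hole (a point): mouth of the locking hole in the face of the green plate, a thin brass ring round it: 13 mm bore square through the plate, 12 mm deep, 80 mm from the arm's axis. Axes as pivot: z out of the plate.
- bush_mouth (a point): centre of the upper mouth of the brass guide bush on the tension arm, a 28 mm square block with a 12 mm bore right through, 80 mm from the arm's axis. The mouth is 24 mm above the plate's face; the bush reaches down to 2 mm above the plate. z = axis of the bore, outwards; x = along the lever away from the pivot; y = the way it moves as the arm's angle grows.
- lever_grip (a point): middle of the black upright hand grip at the front end of the lever: a post 20 mm thick, parallel to z, 135 mm from the arm's axis, reaching from 27 mm below this point to 23 mm above. The point is 45 mm above the plate's face and 35 mm above the lever's top. Axes as bush_mouth.
- tension_wheel (a point): centre of the upper face of the aluminium tension wheel (62 mm across, 50 mm wide) at the end of the arm's long upper limb, 210 mm from the arm's axis, 62 mm above the plate's face.
- head: green tilted plate, 260 (x, up the slope) x 350 (y) x 12 mm; origin at the centre of its upper face, z out of it. On its upper half: black drive wheel (92 mm) with yellow guard, two small platen wheels, steel platen and the tension wheel, all up to 68 mm above the face. Its lower half, at the front, carries only the arm's pivot, bush and lever, which sticks out over its lower edge.
- sharpener: the grey base of the belt sharpener, bolted down, 280 x 320 mm; origin at the centre of its underside, x = from its front to its back (level), z up. Its front faces the robot's left, turned away from the robot by up to 30 degrees.
- pin: loose locking pin, 35 to 60 g. Origin: centre of the tip; z towards the knob. Steel shank 10 mm thick, 36 mm long, tip tapered to 7 mm; collar 22 mm wide, 3 mm thick; red knob 20 mm thick, 39 to 71 mm from the tip. Starts upright in the block. In the resting bush its tip stands on the plate, collar 12 mm clear of the bush. Home: collar on the bush, tip 12 mm deep. Slides by its own weight.
- block: wooden tool block, fixed, 130 x 70 x 40 mm, origin at the centre of its underside; the pin's parking hole (11.6 mm bore, 30 mm deep) is 40 mm from its centre on its -x side; three hex keys stand in it near its +x end, up to 65 mm above the table.
- bowl: bystander: stainless steel bowl, 120 mm across, 50 mm high; origin at its underside
- whetstone: bystander: whetstone in a black holder, 60 x 150 x 34 mm; origin at its underside
- oil: bystander: amber bottle of honing oil, 44 mm across, 100 mm high; origin at its underside
- knife: bystander: kitchen knife with black handle, lying, 265 mm long; origin at its underside
- spare_wheel: bystander: bare aluminium wheel, 62 mm across, 50 mm high, standing on its face; origin at its underside
- mug: bystander: white mug, 76 mm across, 85 mm high, handle on its +y side; origin at its underside
- screwdriver: bystander: orange screwdriver, lying, 190 mm long; origin at its underside

How it is judged (in metres and radians):
On the way, in this order (a step that is already met when the one before it is completed fails the run):
1. the pin stands in the bush of the tension arm, the arm not yet swung back (z of pin in the frame of bush_mouth between -0.045 and -0.015 m and x of pin in the frame of bush_mouth between -0.006 and 0.006 m and y of pin in the frame of bush_mouth between -0.006 and 0.006 m and value of joint tension_arm below 0.3 rad), for 0.2 s.
2. the arm is swung back to the hole and held there, with the pin in the bush (z of pin in the frame of bush_mouth between -0.045 and -0.015 m and x of pin in the frame of bush_mouth between -0.006 and 0.006 m and y of pin in the frame of bush_mouth between -0.006 and 0.006 m and value of joint tension_arm above 0.36 rad), for 0.2 s.
At the end, for the whole second after the job is handed in: the pin is home: its tip at least 9 mm below the plate's face in the locking hole (within 6 mm of its axis) and the shank through the bush; the tension arm stands pinned back between 0.33 and 0.53 rad with nobody holding it; the pin is at rest (z of pin in the frame of frame_hole below -0.009 m and x of pin in the frame of frame_hole between -0.006 and 0.006 m and y of pin in the frame of frame_hole between -0.006 and 0.006 m and z of pin in the frame of bush_mouth between -0.045 and -0.015 m and x of pin in the frame of bush_mouth between -0.006 and 0.006 m and y of pin in the frame of bush_mouth between -0.006 and 0.006 m and value of joint tension_arm between 0.33 and 0.53 rad and linear speed of pin below 0.02 m/s); the robot touches nothing.
It fails at once if one of the other things on the counter (bowl, whetstone, oil bottle, knife, spare wheel, mug, screwdriver) is shifted by more than 30 mm (distance of any of bowl, whetstone, oil, knife, spare_wheel, mug, screwdriver from where it was at the start of the episode above 0.03 m).
It also fails if it takes over 64 s, if anything falls off the work surface, if the arm or the gripper's body presses on something with over 40 N, if the wrist force passes 120 N, or if a joint passes its speed limit or range.

ROBOT

A 6-joint arm with a two-finger parallel gripper is mounted at the origin on the work surface. World frame = base frame: x ahead of the robot, y to its left, z up, the work surface at z = 0. Lengths are in m, angles in degrees, forces in N, time in s.
With the tool pointing down it reaches from about 0.25 to 0.725 m from the base axis. Payload 9.7 kg.
Tool frame: the origin (TCP) lies midway between the tips of the shut fingers; the grasp point (between the pads) lies 19 mm behind it; z points along the fingers, x is the direction in which the jaws open and shut, and the axes are right-handed (so a half turn about z gives the same grasp; the last joint's range is limited). The gripper opens to 85 mm and grips with 20 to 120 N. Pads are 22 mm wide; open, the fingers measure 114 mm over their backs; the gripper's body (76 mm by 85 mm) begins 54 mm behind the grasp point. The pads swing forward as they close: fully open they stand 13 mm farther back than shut.
Start: joints at [-76.776, 4.979, 10.078, 95.1, 0, 90], TCP at [0.126, -0.535, 0.231] pointing down, gripper open.
Joint ranges: [-179.16, 179.16], [-48.56, 103.87], [-65.8, 70.77], [-126.05, 130.52], [-82.76, 87.17], [-180, 180]. Speed limits (degrees/s): [127.2, 127.2, 147.25, 180, 180, 180].

INTERFACE

Orientations are given as [roll, pitch, yaw] about the fixed x, y, z axes, in that order (R = Rz(yaw) Ry(pitch) Rx(roll)).
In Python, from workcell import sensors, camera, get_calibration, bot, recognise, place_of gives the robot as it stands. The module is installed in compiled form; this text tells all that it offers.
- The arm moves only by the tool send_rows, never from a script. Its argument "plan" is a list of rows, each a list of 3 entries, a list of its own where there are three numbers: the shift along the tool's x, y, z normalised to -1 to 1, where 1 is 0.3 m, then the turn, a rotation vector about the tool's x, y, z normalised to -1 to 1, where 1 is pi rad, then the closure, from -1 (fully open) to 1 (shut). In form: [[[x, y, z], [rx, ry, rz], claw], ...]. A call has 1 to 10 rows; each row is the pose to reach, as a shift and turn from the pose commanded when the call began, along the tool's axes at that moment, turning the shorter way round; what a row does not reach only later rows make up. A row lasts 1/10 s, in which the tool goes at most 50 mm and 8.59 degrees, less where a joint would pass 70% of its speed; a pose out of reach is approached as far as the arm can. A call with a number of a shift or a turn outside -1 to 1 is refused whole. A call with a gripper value outside its range is refused whole. The fingers move at their own pace and stop on an object; "force" is the grip in N (left out, the last holds). Time passes only in rows, so rows that repeat a pose let the fingers close. It gives the time, the measured TCP pose, the force and the opening at its end, in the units of the state.
- sensors.get_obs(): the state, without advancing time (a new reading comes with each control period).
- camera(name): name is "scene" or "top" or "wrist"; returns the picture (480x640x3 uint8, blue, green, red); there is no depth.
- get_calibration(name): a dict with "fx", "fy", "cx", "cy" (pixels), "k1" (the pictures are not rectified: a ray, as slopes to the right and down, at radius r is drawn at 1 + k1 r^2 times it, then the intrinsics apply), "R" (3x3) and "t" (3): a world point X has camera coordinates R X + t. Camera axes: x right, y down, z forward; pixel columns grow to the right and rows downward; lengths in m; the calibration is good to about 2 mm. A picture is of the moment at which its call begins: read the wrist's pose just before it. get_calibration takes no time and is no camera call; for the wrist camera it gives the pose at the moment of the call.
- bot.job_done(): hands the job in, once; it reports no verdict.
Trained networks look in the newest picture that a camera, given by its name, has taken for a name from the list of things; names that differ only in an ending like _2 or _b are one class to them, and where a whole thing is asked for, a point or a joint stands for the part that bears it (a point fixed in the world has none). Each returns a list of dicts, best first, with "p" (0 to 1); they miss things now and then, are a little off and sometimes report something else, mostly with a low value. They report only what shows in the picture. A call takes as long as a camera call.
- recognise(label, camera): "point" ([column, row] in pixels, amid what is visible of it).
- place_of(label, camera): "point" ([column, row] in pixels: a listed point, or the origin of a listed thing).
The state is a dict: "time": time; "q": joint angles; "qd": joint speeds; "joint_efforts": joint torques, N m; "ee_pos": TCP position; "tcp_rot": TCP orientation; "wrist_force": force on the tool from outside, world axes, zero at the start; "torque": the same for the moment, N m; "opening": finger opening in m.
Only numpy, scipy, OpenCV 4.12 (cv2) and the standard library are available. Lean on these libraries where they do the work, as an engineer would, in place of code of your own. Each camera call takes 0.05 s, during which the arm holds its last target. There are 200 camera calls.

## Working session

There is one attempt and no reset: what is moved stays moved. The work goes in short steps, Python scripts to look and compute and a tool call to move; the robot and the scene stay as the last step left them, time stands still between calls to the robot, and variables do not carry over. Pictures are saved under pics/ and viewed, on a budget of 10 in all, crops included, one or two more only if the job needs it, and the job is handed in when it is done.

Besides the shell and the picture viewer there is one more tool, called after ">>>" as name([rows], argument=value, ...), one row to a line, values as JSON. send_rows: Moves the arm, as the interface text tells. Scaled input: -1 to 1 covers 0.3 m each way for a shift and pi rad each way for a turn. Its arguments: {"type":"object","properties":{"plan":{"type":"array"},"force":{"type":"number"}},"required":["plan"]}

```bash
mkdir -p pics; cat > h.py <<'E'
import numpy as np, cv2
from scipy.spatial.transform import Rotation as Ro
from workcell import sensors, camera, get_calibration, bot, recognise, place_of
def snap(n,f=None):
    c=get_calibration(n); im=camera(n)
    if f: cv2.imwrite('pics/'+f,im)
    return im,c
def ray(c,p):
    k=np.array([[c['fx'],0,c['cx']],[0,c['fy'],c['cy']],[0,0,1.]])
    u=cv2.undistortPoints(np.array([[p]],float),k,np.array([c['k1'],0,0,0,0.]))[0,0]
    R=np.array(c['R']);t=np.array(c['t'])
    d=R.T@np.array([u[0],u[1],1]); return -R.T@t, d/np.linalg.norm(d)
def tri(rs):
    A=np.zeros((3,3));b=np.zeros(3)
    for o,d in rs:
        P=np.eye(3)-np.outer(d,d);A+=P;b+=P@o
    x=np.linalg.solve(A,b)
    return x,[round(1000*np.linalg.norm((np.eye(3)-np.outer(d,d))@(x-o)),1) for o,d in rs]
def proj(c,X):
    k=np.array([[c['fx'],0,c['cx']],[0,c['fy'],c['cy']],[0,0,1.]])
    return cv2.projectPoints(np.array([X],float),cv2.Rodrigues(np.array(c['R']))[0],np.array(c['t'],float),k,np.array([c['k1'],0,0,0,0.]))[0].reshape(-1,2)
def onz(r,z): o,d=r; return o+d*(z-o[2])/d[2]
def pose():
    s=sensors.get_obs(); return np.array(s['ee_pos']),Ro.from_euler('xyz',s['tcp_rot'],degrees=True),s
def move(p,R):
    "normalised shift, turn from current pose to p,R"
    P,Q,_=pose(); return (Q.inv().apply(np.array(p)-P)/.3).round(4),((Q.inv()*R).as_rotvec()/np.pi).round(4)
E
python3 - <<'E'
from h import *
np.set_printoptions(precision=4,suppress=True)
print(sensors.get_obs())
cs={}
ims=[]
for n in ('scene','top'):
    im,c=snap(n,n+'0.png'); cs[n]=c; ims.append(im)
    print(n,{k:np.round(v,3).tolist() for k,v in c.items()})
for l in ['pivot','frame_hole','bush_mouth','lever_grip','tension_wheel','head','sharpener','pin','block','bowl','whetstone','oil','knife','spare_wheel','mug','screwdriver']:
    o=[];rs=[]
    for n in cs:
        r=place_of(l,n)
        if r: o.append((n,np.round(r[0]['point'],1).tolist(),round(r[0]['p'],2),len(r)));rs.append(ray(cs[n],r[0]['point']))
    print(l,o,*(tri(rs) if len(rs)>1 else ()))
E
```

```text
{'time': 0.0, 'q': array([-76.7789,   5.0105,  10.0336,  95.0992,   0.0015,  90.0003]), 'qd': array([ 0.0032,  0.0411, -0.0222,  0.0864, -0.0026, -0.0395]), 'joint_efforts': array([  0.0063, -52.0391,  46.4804,   0.0163,   0.0004,  -0.    ]), 'ee_pos': array([ 0.1257, -0.5352,  0.2306]), 'tcp_rot': array([-179.9985,    0.076 ,  -76.7792]), 'wrist_force': array([0.3354, 0.4404, 0.8051]), 'torque': array([ 0.0069, -0.0235,  0.0058]), 'opening': 0.08547956518732926}
scene {'fx': 471.24, 'fy': 471.24, 'cx': 313.368, 'cy': 234.358, 'k1': -0.061, 'R': [[-0.82, 0.572, 0.013], [0.47, 0.686, -0.556], [-0.327, -0.45, -0.831]], 't': [0.377, -0.166, 1.472]}
top {'fx': 534.47, 'fy': 534.47, 'cx': 315.362, 'cy': 239.216, 'k1': -0.061, 'R': [[0.019, -1.0, 0.009], [-0.982, -0.021, -0.189], [0.189, -0.005, -0.982]], 't': [0.007, 0.537, 1.422]}
pivot [('scene', [276.3, 192.4], 0.85, 2), ('top', [368.9, 251.5], 0.77, 1)] [ 0.4903 -0.1213  0.1613] [np.float64(4.5), np.float64(4.5)]
frame_hole [('scene', [294.9, 222.6], 0.78, 2), ('top', [342.3, 253.2], 0.97, 1)] [ 0.4881 -0.0516  0.1069] [np.float64(2.9
[... 1079 characters left out ...]
.94, 2), ('top', [288.0, 303.3], 0.72, 1)] [0.3598 0.092  0.0178] [np.float64(3.1), np.float64(3.1)]
oil [('scene', [451.0, 364.8], 0.58, 1), ('top', [158.2, 297.4], 0.75, 1)] [0.3698 0.4566 0.0026] [np.float64(2.5), np.float64(2.5)]
knife [('scene', [374.7, 316.3], 0.54, 1), ('top', [479.2, 256.5], 0.9, 1)] [ 0.4738 -0.0243  0.2515] [np.float64(332.3), np.float64(332.3)]
spare_wheel [('scene', [283.8, 241.8], 0.74, 2), ('top', [303.6, 258.0], 0.63, 1)] [0.5108 0.0191 0.1113] [np.float64(46.1), np.float64(46.1)]
mug [('scene', [361.6, 442.1], 0.68, 2), ('top', [161.5, 199.9], 0.94, 1)] [ 0.6559  0.4708 -0.011 ] [np.float64(1.2), np.float64(1.2)]
screwdriver [('top', [459.2, 306.0], 0.75, 1)]
```

```bash
ls pics
```

```text
scene0.png
top0.png
```

View pics/top0.png

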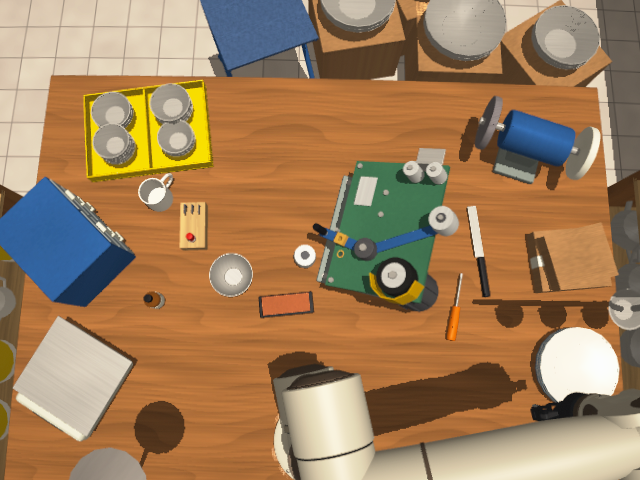

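View pics/scene0.png

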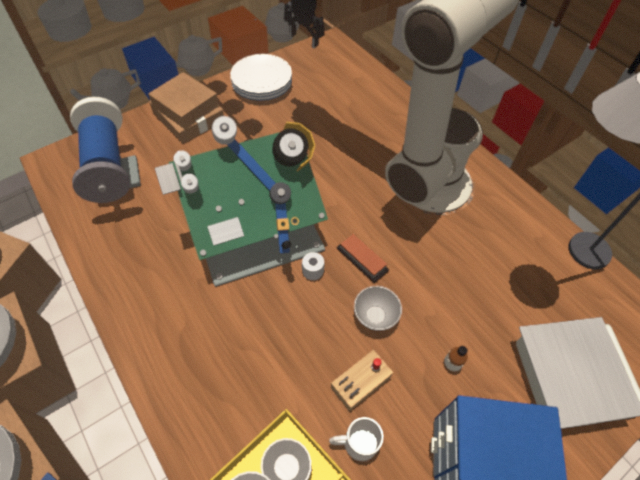

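```bash
cat > fit.py <<'E'
from h import *
from scipy.optimize import least_squares
def axes(psi):
    xs=np.array([np.cos(psi),np.sin(psi),0]);z=np.array([0,0,1.])
    n=np.cos(np.pi/6)*z-.5*xs; x=np.cos(np.pi/6)*xs+.5*z
    return np.c_[x,np.cross(n,x),n]
def model(v,arm=0):
    p,psi,phi,w=v[:3],v[3],v[4],v[5]
    A=axes(psi); d=lambda a,r,h:p+A@np.array([r*np.cos(a),r*np.sin(a),h])
    return dict(pivot=p,frame_hole=d(phi+.45,.08,0),bush_mouth=d(phi+arm,.08,.024),lever_grip=d(phi+arm,.135,.045),tension_wheel=d(phi+w+arm,.21,.062))
def fit(obs,v0=None):
    "obs: (label,calib,pixel,weight)"
    if v0 is None: v0=np.array([.49,-.12,.16,np.radians(-105),np.pi-.5,2.6])
    f=lambda v:np.concatenate([(proj(c,model(v)[l])[0]-p)*w for l,c,p,w in obs])
    s=least_squares(f,v0,loss='soft_l1',f_scale=2); return s.x,f(s.x).reshape(-1,2)
E
python3 - <<'E'
from fit import *
np.set_printoptions(precision=4,suppress=True)
S,T=get_calibration('scene'),get_calibration('top')
D={'pivot':([276.3,192.4],[368.9,251.5]),'frame_hole':([294.9,222.6],[342.3,253.2]),'bush_mouth':([280.2,222.9],[338.9,240.]),'lever_grip':(None,[321.4,225.6]),'tension_wheel':([222.6,128.6],[439.9,216.8])}
obs=[(l,c,np.array(p),1) for l,(a,b) in D.items() for c,p in((S,a),(T,b)) if p]
v,r=fit(obs); print(v,np.degrees(v[3:]));print([(o[0],x.round(1).tolist()) for o,x in zip(obs,r)])
np.save('v0.npy',v)
for k,x in model(v).items(): print(k,x)
print('spare',onz(ray(T,[303.6,258]),0.0),onz(ray(T,[305,256]),.05))
print('redknob',onz(ray(T,[190,237]),.081))
p,Q,s=pose();c=get_calibration('wrist');R=np.array(c['R']);cp=-R.T@np.array(c['t'])
print('cam in tool',Q.inv().apply(cp-p),Q.inv().apply(R[2]),Q.inv().apply(R[0]),c['fx'])
print(move([.126,-.535,.45],Q))
E
```

```text
[ 0.488  -0.1198  0.1555 -1.7812  2.8471  3.8815] [-102.0525  163.125   222.3934]
[('pivot', [2.8, 1.8]), ('pivot', [0.4, -0.1]), ('frame_hole', [-1.5, -1.5]), ('frame_hole', [-1.1, -0.6]), ('bush_mouth', [1.5, 0.4]), ('bush_mouth', [2.1, -2.8]), ('lever_grip', [-0.1, 1.5]), ('tension_wheel', [0.7, 0.1]), ('tension_wheel', [0.8, -0.7])]
pivot [ 0.488  -0.1198  0.1555]
frame_hole [ 0.4902 -0.0503  0.116 ]
bush_mouth [ 0.5271 -0.0481  0.138 ]
lever_grip [0.5544 0.0034 0.1299]
tension_wheel [ 0.5487 -0.2689  0.3039]
spare [0.4919 0.0499 0.    ] [0.4897 0.0454 0.05  ]
redknob [0.5302 0.3573 0.081 ]
cam in tool [ 0.0012 -0.0713 -0.1423] [-0.      0.2818  0.9595] [ 1.      0.0002 -0.0001] 403.1136051178003
(array([-0.0012, -0.0009, -0.729 ]), array([0., 0., 0.]))
```

```bash
cat >> fit.py <<'E'
def toolR(v,arm=0,flip=False):
    "tool z=-n, x = +/- the way the bush moves"
    A=axes(v[3]); a=v[4]+arm; y=A@np.array([-np.sin(a),np.cos(a),0]); z=-A[:,2]
    x=y if flip else -y
    return Ro.from_matrix(np.c_[x,np.cross(z,x),z])
E
python3 - <<'E'
from fit import *
v=np.load('v0.npy');m=model(v);n=axes(v[3])[:,2];P,Q,_=pose()
for f in(0,1):
    R=toolR(v,flip=f); print(f,R.as_euler('xyz',degrees=True))
R=toolR(v)
print(move([.2,-.45,.48],Q)); 
for p in ([.42,-.15,.48],m['bush_mouth']+.14*n): print(np.round(p,3),move(p,R),move(p,toolR(v,flip=1)))
E
```

```text
0 [151.07979665  -8.3455124  -26.77181314]
1 [-151.07979665    8.3455124   153.22818686]
(array([-0.2206, -0.3058, -0.829 ]), array([0., 0., 0.]))
[ 0.42 -0.15  0.48] (array([-1.0263, -1.2485, -0.8291]), array([-0.1298,  0.1121, -0.2596])) (array([-1.0263, -1.2485, -0.8291]), array([0.1367, 0.1584, 0.7137]))
[0.542 0.02  0.259] (array([-1.4864, -1.7732, -0.0933]), array([-0.1298,  0.1121, -0.2596])) (array([-1.4864, -1.7732, -0.0933]), array([0.1367, 0.1584, 0.7137]))
```

>>> send_rows([
  [[0,0,-0.4],[0,0,0],-1],
  [[-0.05,-0.08,-0.8],[0,0,-0.02],-1],
  [[-0.15,-0.2,-0.83],[-0.02,0.02,-0.04],-1],
  [[-0.3,-0.35,-0.83],[-0.04,0.04,-0.08],-1],
  [[-0.45,-0.5,-0.83],[-0.06,0.05,-0.12],-1],
  [[-0.6,-0.65,-0.83],[-0.08,0.07,-0.16],-1],
  [[-0.7,-0.8,-0.83],[-0.1,0.09,-0.2],-1],
  [[-0.8,-0.95,-0.83],[-0.12,0.1,-0.24],-1],
  [[-0.9,-1,-0.83],[-0.13,0.112,-0.26],-1],
  [[-0.9,-1,-0.83],[-0.13,0.112,-0.26],-1],
])

```text
time: 2.7
ee_pos: [0.324, -0.251, 0.4748]
tcp_rot: [151.0, -8.5, -26.5]
wrist_force: [0.7, -0.7, 0.1]
opening: 0.0851
```

```bash
python3 - <<'E'
from fit import *
v=np.load('v0.npy');m=model(v);n=axes(v[3])[:,2];P,Q,_=pose()
print(P,Q.as_euler('xyz',degrees=True))
for p in ([.5,-.05,.4],m['bush_mouth']+.14*n): print(np.round(p,3),move(p,toolR(v)))
E
```

```text
[ 0.3239659  -0.25095132  0.47477737] [150.96105056  -8.46170384 -26.48384537]
[ 0.5  -0.05  0.4 ] (array([ 0.1873, -0.8888, -0.1733]), array([ 0.0004, -0.0013,  0.0011]))
[0.542 0.02  0.259] (array([ 0.1378, -1.3532,  0.1029]), array([ 0.0004, -0.0013,  0.0011]))
```

>>> send_rows([
  [[0.1,-0.3,-0.1],[0,0,0],-1],
  [[0.17,-0.6,-0.15],[0,0,0],-1],
  [[0.17,-0.85,-0.17],[0,0,0],-1],
  [[0.17,-1,-0.1],[0,0,0],-1],
  [[0.16,-1,0],[0,0,0],-1],
  [[0.15,-1,0.05],[0,0,0],-1],
])

```text
time: 3.3
ee_pos: [0.4933, -0.0614, 0.3386]
tcp_rot: [151.1, -8.4, -26.6]
wrist_force: [0.8, -1.2, 0.3]
opening: 0.0854
```

>>> send_rows([
  [[0,-0.15,0.03],[0,0,0],-1],
  [[-0.01,-0.35,0.05],[0,0,0],-1],
  [[-0.01,-0.35,0.05],[0,0,0],-1],
  [[-0.01,-0.35,0.05],[0,0,0],-1],
])

```text
time: 3.7
ee_pos: [0.5357, 0.0103, 0.2744]
tcp_rot: [150.9, -8.2, -26.6]
wrist_force: [0.0, -0.2, 1.2]
opening: 0.0854
```

```bash
python3 - <<'E'
from fit import *
np.set_printoptions(precision=4,suppress=True)
v=np.load('v0.npy');print(pose()[0])
im,c=snap('wrist')
S,T=get_calibration('scene'),get_calibration('top')
D={'pivot':([276.3,192.4],[368.9,251.5]),'frame_hole':([294.9,222.6],[342.3,253.2]),'bush_mouth':([280.2,222.9],[338.9,240.]),'lever_grip':(None,[321.4,225.6]),'tension_wheel':([222.6,128.6],[439.9,216.8])}
obs=[(l,q,np.array(p),1) for l,(a,b) in D.items() for q,p in((S,a),(T,b)) if p]
for l in D:
    r=place_of(l,'wrist')
    if r:
        p=np.array(r[0]['point']);print(l,p,r[0]['p'],'pred',proj(c,model(v)[l])[0])
        if r[0]['p']>.4: obs.append((l,c,p,1));cv2.circle(im,tuple(p.astype(int)),2,(255,0,255),-1)
v,r=fit(obs,v);print(v,np.degrees(v[3:]));print([(o[0],x.round(1).tolist()) for o,x in zip(obs,r)])
for k,x in model(v).items(): print(k,x)
for k,x in model(v).items(): cv2.drawMarker(im,tuple(proj(c,x)[0].astype(int)),(0,255,0),0,8)
np.save('v1.npy',v); cv2.imwrite('pics/w1.png',im)
E
```

```text
[0.5357 0.0103 0.2744]
frame_hole [53.9 72.2] 0.69 pred [278.3201 204.9586]
bush_mouth [320.1 204.9] 0.79 pred [322.2174 200.7218]
lever_grip [313.1 122. ] 0.83 pred [322.2706 122.1479]
[ 0.487  -0.1188  0.1557 -1.7487  2.8422  3.8656] [-100.1943  162.8444  221.4814]
[('pivot', [3.3, 1.8]), ('pivot', [0.0, 0.3]), ('frame_hole', [-0.4, -1.8]), ('frame_hole', [-1.5, 0.5]), ('bush_mouth', [2.9, 0.3]), ('bush_mouth', [1.3, -1.7]), ('lever_grip', [-1.2, 3.1]), ('tension_wheel', [1.2, 0.2]), ('tension_wheel', [-0.0, -0.7]), ('frame_hole', [220.7, 133.6]), ('bush_mouth', [-2.7, -4.0]), ('lever_grip', [1.2, 0.2])]
pivot [ 0.487  -0.1188  0.1557]
frame_hole [ 0.4873 -0.0493  0.1162]
bush_mouth [ 0.5241 -0.0461  0.1383]
lever_grip [0.55   0.0062 0.1302]
tension_wheel [ 0.5483 -0.2667  0.3051]
```

View pics/w1.png

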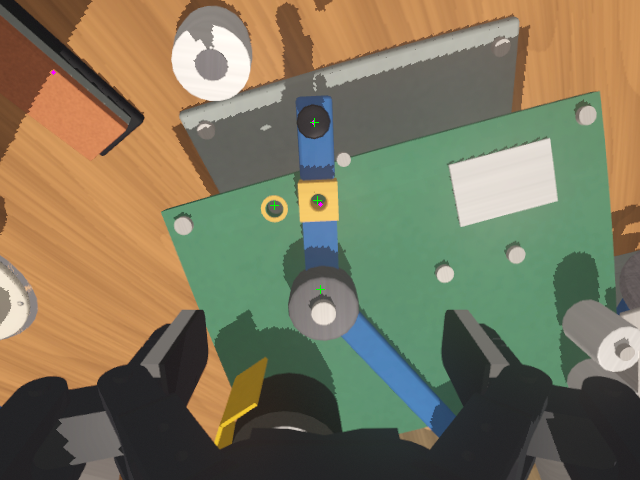

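```bash
cat >> fit.py <<'E'
def fit2(obs,cor,v0):
    "cor: (calib, left px, right px) lower plate corners; grip_top label allowed"
    def f(u):
        v=u[:6];A=axes(v[3]);m=model(v);m['grip_top']=m['lever_grip']+.023*A[:,2]
        r=[(proj(c,m[l])[0]-p)*w for l,c,p,w in obs]
        for c,a,b in cor:
            for s,q in((-1,a),(1,b)): r.append((proj(c,v[:3]+A@np.array([u[6],u[7]+s*.175,0]))[0]-q)*.7)
        return np.concatenate(r)
    s=least_squares(f,np.r_[v0[:6],-.1,.06] if len(v0)==6 else v0,loss='soft_l1',f_scale=2); return s.x,f(s.x).reshape(-1,2)
E
python3 - <<'E'
from fit import *
np.set_printoptions(precision=4,suppress=True)
c=get_calibration('wrist');import pickle;pickle.dump(c,open('cw1.pkl','wb'))
im=cv2.imread('pics/w1.png')
S,T=get_calibration('scene'),get_calibration('top')
D={'pivot':([276.3,192.4],[368.9,251.5]),'frame_hole':([294.9,222.6],[342.3,253.2]),'bush_mouth':([280.2,222.9],[338.9,240.]),'tension_wheel':([222.6,128.6],[439.9,216.8])}
obs=[(l,q,np.array(p),.7) for l,(a,b) in D.items() for q,p in((S,a),(T,b)) if p]
obs+=[('frame_hole',c,np.array([274,209.]),2),('bush_mouth',c,np.array([318.5,202.5]),2),('grip_top',c,np.array([314,122.]),1)]
v,r=fit2(obs,[(c,np.array([163,211.]),np.array([600,93.]))],np.load('v0.npy'))
print(v,np.degrees(v[3:6]));print([(o[0],x.round(1).tolist()) for o,x in zip(obs,r)],r[-2:])
np.save('v2.npy',v)
for k,x in model(v).items(): print(k,x)
P,Q,_=pose();print(P,Q.as_euler('xyz',degrees=True))
# above pin, hold orientation down, yaw 98
R=Ro.from_euler('xyz',[180,0,98],degrees=True)
for p in([.52,.10,.35],[.52,.30,.32],[.534,.357,.2]): print(p,move(p,R))
E
```

```text
[ 0.4884 -0.1198  0.1625 -1.8165  2.9182  3.8381 -0.0998  0.0722] [-104.0777  167.1984  219.9059]
[('pivot', [1.8, 0.1]), ('pivot', [0.5, -0.5]), ('frame_hole', [-0.4, -2.5]), ('frame_hole', [-0.7, -0.0]), ('bush_mouth', [1.6, -0.8]), ('bush_mouth', [1.3, -1.8]), ('tension_wheel', [-0.1, -1.3]), ('tension_wheel', [1.3, -1.1]), ('frame_hole', [0.2, -0.2]), ('bush_mouth', [-0.5, -0.3]), ('grip_top', [0.2, 0.2])] [[-0.021   0.0187]
 [ 0.0228 -0.0122]]
pivot [ 0.4884 -0.1198  0.1625]
frame_hole [ 0.4874 -0.05    0.1235]
bush_mouth [ 0.525  -0.047   0.1442]
lever_grip [0.5506 0.0053 0.1356]
tension_wheel [ 0.5494 -0.2701  0.3096]
[0.5353 0.0084 0.2776] [151.1477  -8.4105 -26.782 ]
[0.52, 0.1, 0.35] (array([-0.1458, -0.0906, -0.3531]), array([ 0.1413,  0.1486, -0.686 ]))
[0.52, 0.3, 0.32] (array([-0.4576, -0.6384, -0.5921]), array([ 0.1413,  0.1486, -0.686 ]))
[0.534, 0.357, 0.2] (array([-0.5596, -0.9932, -0.3431]), array([ 0.1413,  0.1486, -0.686 ]))
```

>>> send_rows([
  [[-0.05,-0.03,-0.15],[0.01,0.01,-0.04],-1],
  [[-0.1,-0.06,-0.3],[0.018,0.018,-0.085],-1],
  [[-0.15,-0.1,-0.38],[0.028,0.028,-0.13],-1],
  [[-0.2,-0.2,-0.42],[0.037,0.038,-0.175],-1],
  [[-0.26,-0.3,-0.46],[0.046,0.048,-0.22],-1],
  [[-0.32,-0.4,-0.5],[0.056,0.058,-0.265],-1],
  [[-0.38,-0.5,-0.55],[0.065,0.068,-0.31],-1],
  [[-0.44,-0.6,-0.58],[0.075,0.078,-0.36],-1],
  [[-0.46,-0.64,-0.59],[0.085,0.088,-0.405],-1],
  [[-0.46,-0.64,-0.59],[0.095,0.098,-0.45],-1],
])

```text
time: 5.0
ee_pos: [0.5192, 0.3027, 0.317]
tcp_rot: [169.0, 5.0, 54.9]
wrist_force: [-0.5, -0.2, 0.1]
opening: 0.0851
```

```bash
python3 - <<'E'
from fit import *
P,Q,s=pose();print(P,Q.as_euler('xyz',degrees=True),s['q'])
R=Ro.from_euler('xyz',[180,0,98],degrees=True)
for p in([.52,.30,.32],[.532,.357,.18]): print(p,move(p,R))
E
```

```text
[0.51923478 0.30268665 0.3169515 ] [168.99976661   5.0494807   54.86351721] [ 35.91479615  16.2349216   32.1001383  107.0226582  -12.03612362
  70.68677187]
[0.52, 0.3, 0.32] (array([-0.0067,  0.0089, -0.008 ]), array([ 0.0476,  0.0496, -0.236 ]))
[0.532, 0.357, 0.18] (array([ 0.2121, -0.152 ,  0.4182]), array([ 0.0476,  0.0496, -0.236 ]))
```

>>> send_rows([
  [[0.05,-0.04,0.1],[0.01,0.01,-0.045],-1],
  [[0.1,-0.07,0.2],[0.019,0.019,-0.09],-1],
  [[0.15,-0.11,0.3],[0.028,0.029,-0.135],-1],
  [[0.2,-0.15,0.38],[0.037,0.038,-0.18],-1],
  [[0.212,-0.152,0.418],[0.046,0.048,-0.225],-1],
  [[0.212,-0.152,0.418],[0.0476,0.0496,-0.236],-1],
  [[0.212,-0.152,0.418],[0.0476,0.0496,-0.236],-1],
  [[0.212,-0.152,0.418],[0.0476,0.0496,-0.236],-1],
  [[0.212,-0.152,0.418],[0.0476,0.0496,-0.236],-1],
])

```text
time: 5.9
ee_pos: [0.533, 0.3553, 0.1815]
tcp_rot: [179.8, 0.0, 97.5]
wrist_force: [-0.7, 0.2, 0.2]
opening: 0.0854
```

```bash
python3 - <<'E'
from fit import *
P,Q,s=pose();print(P,Q.as_euler('xyz',degrees=True))
im,c=snap('wrist')
r=place_of('pin','wrist');print(r[:1])
g=recognise('pin','wrist');print(g[:1])
hsv=cv2.cvtColor(im,cv2.COLOR_BGR2HSV);m=cv2.inRange(hsv,(0,150,60),(6,255,255))|cv2.inRange(hsv,(174,150,60),(180,255,255))
n,l,st,ce=cv2.connectedComponentsWithStats(m);k=1+np.argmax(st[1:,4]);print(st[k],ce[k])
if r: print('tip z.01',onz(ray(c,r[0]['point']),.01))
print('blob at z .065',onz(ray(c,ce[k]),.065))
# top disc of knob is toward camera: predict
cv2.imwrite('pics/w2.png',im)
E
```

```text
[0.53304012 0.35530207 0.18154956] [1.79834443e+02 4.17559658e-02 9.74806164e+01]
[{'point': [331.3, 221.8], 'p': 0.76}]
[{'point': [333.7, 244.9], 'p': 0.79}]
[320 222  30  38 932] [334.29506438 240.92918455]
tip z.01 [0.53546557 0.35982387 0.01      ]
blob at z .065 [0.53528745 0.36094981 0.065     ]
```

View pics/w2.png

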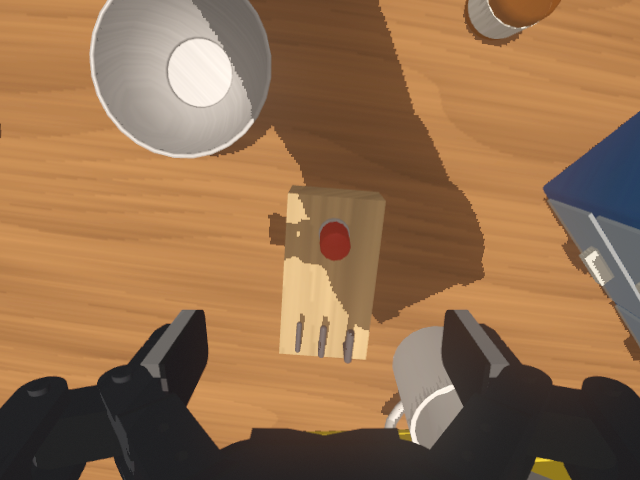

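```bash
python3 - <<'E'
from fit import *
R=Ro.from_euler('xyz',[180,0,96],degrees=True)
print(move([.5355,.3602,.050],R))
E
```

```text
(array([0.0149, 0.01  , 0.4369]), array([0.0007, 0.0003, 0.0085]))
```

>>> send_rows([
  [[0.015,0.01,0.15],[0,0,0.008],-1],
  [[0.015,0.01,0.28],[0,0,0.008],-1],
  [[0.015,0.01,0.33],[0,0,0.008],-1],
  [[0.015,0.01,0.33],[0,0,0.008],-1],
  [[0.015,0.01,0.33],[0,0,0.008],-1],
])

```text
time: 6.55
ee_pos: [0.5359, 0.3605, 0.0834]
tcp_rot: [179.8, 0.0, 96.1]
wrist_force: [0.0, -0.1, 0.4]
opening: 0.0854
```

```bash
python3 - <<'E'
from fit import *
R=Ro.from_euler('xyz',[180,0,96],degrees=True)
print(pose()[0],move([.5355,.3602,.050],R))
im,c=snap('wrist')
r=place_of('pin','wrist');print(r[:1])
if r: print(onz(ray(c,r[0]['point']),.01))
hsv=cv2.cvtColor(im,cv2.COLOR_BGR2HSV);m=cv2.inRange(hsv,(0,150,60),(6,255,255))|cv2.inRange(hsv,(174,150,60),(180,255,255))
n,l,st,ce=cv2.connectedComponentsWithStats(m);k=1+np.argmax(st[1:,4]);print(st[k],ce[k],onz(ray(c,ce[k]),.065))
E
```

```text
[0.53585417 0.36045035 0.08336194] (array([-0.0007, -0.0016,  0.1112]), array([0.0009, 0.0001, 0.0006]))
[{'point': [329.6, 255.0], 'p': 0.93}]
[0.53441406 0.36200606 0.01      ]
[ 305  264   49   67 2579] [328.33229934 297.76114773] [0.53597398 0.36096804 0.065     ]
```

>>> send_rows([
  [[0,0,0.06],[0,0,0],-1],
  [[0.001,0,0.11],[0,0,0],-1],
  [[0.001,0,0.11],[0,0,0],-1],
  [[0.001,0,0.11],[0,0,0],1],
  [[0.001,0,0.11],[0,0,0],1],
  [[0.001,0,0.11],[0,0,0],1],
  [[0.001,0,0.11],[0,0,0],1],
  [[0.001,0,0.11],[0,0,0],1],
  [[0.001,0,0.11],[0,0,0],1],
  [[0.001,0,0.11],[0,0,0],1],
], force=40)

```text
time: 7.65
ee_pos: [0.5356, 0.3608, 0.0492]
tcp_rot: [179.9, 0.0, 96.1]
wrist_force: [-0.1, 1.8, 5.4]
opening: 0.0189
```

>>> send_rows([
  [[0,0,0],[0,0,0],1],
  [[0,0,0],[0,0,0],1],
])

```text
time: 7.85
ee_pos: [0.5356, 0.3608, 0.0492]
tcp_rot: [179.9, 0.0, 96.1]
wrist_force: [-0.5, 2.3, 6.1]
opening: 0.0187
```

```bash
python3 - <<'E'
from fit import *
v=np.load('v2.npy');m=model(v);n=axes(v[3])[:,2];R=toolR(v)
print(R.as_euler('xyz',degrees=True))
P,Q,_=pose()
for p in ([.5356,.3608,.20],[.53,.20,.30],m['bush_mouth']+.099*n): print(np.round(p,4),move(p,R))
E
```

```text
[150.6205254   -6.36073641 -25.21020883]
[0.5356 0.3608 0.2   ] (array([-1.000e-04,  1.100e-03, -5.026e-01]), array([-0.1333, -0.153 ,  0.6646]))
[0.53 0.2  0.3 ] (array([-0.5311, -0.0739, -0.836 ]), array([-0.1333, -0.153 ,  0.6646]))
[0.537 0.001 0.23 ] (array([-1.1931, -0.1219, -0.6026]), array([-0.1333, -0.153 ,  0.6646]))
```

>>> send_rows([
  [[0,0,-0.05],[0,0,0],1],
  [[0,0,-0.15],[0,0,0],1],
  [[0,0,-0.3],[0,0,0],1],
  [[-0.05,-0.01,-0.45],[-0.008,-0.009,0.04],1],
  [[-0.15,-0.02,-0.6],[-0.017,-0.02,0.085],1],
  [[-0.25,-0.03,-0.7],[-0.026,-0.03,0.13],1],
  [[-0.35,-0.05,-0.78],[-0.035,-0.04,0.175],1],
  [[-0.45,-0.06,-0.82],[-0.044,-0.05,0.22],1],
  [[-0.53,-0.07,-0.84],[-0.053,-0.06,0.265],1],
  [[-0.6,-0.08,-0.84],[-0.062,-0.07,0.31],1],
])

```text
time: 8.85
ee_pos: [0.5302, 0.1776, 0.3021]
tcp_rot: [164.5, 5.4, 38.8]
wrist_force: [-0.3, 0.5, -0.6]
opening: 0.0193
```

```bash
python3 - <<'E'
from fit import *
v=np.load('v2.npy');m=model(v);n=axes(v[3])[:,2];R=toolR(v)
P,Q,s=pose();print(P,Q.as_euler('xyz',degrees=True),s['wrist_force'],s['opening'])
for p in ([.53,.10,.30],m['bush_mouth']+.099*n): print(np.round(p,4),move(p,R))
E
```

```text
[0.53022965 0.17756148 0.3021135 ] [164.54196061   5.43753315  38.79529995] [-0.34108728  0.48400086 -0.60906529] 0.01928479209386223
[0.53 0.1  0.3 ] (array([-0.1612,  0.1878,  0.0752]), array([-0.0717, -0.0819,  0.3524]))
[0.537 0.001 0.23 ] (array([-0.3267,  0.383 ,  0.3888]), array([-0.0717, -0.0819,  0.3524]))
```

>>> send_rows([
  [[-0.04,0.05,0.02],[-0.009,-0.01,0.044],1],
  [[-0.08,0.1,0.04],[-0.018,-0.02,0.088],1],
  [[-0.12,0.14,0.06],[-0.027,-0.03,0.132],1],
  [[-0.16,0.19,0.075],[-0.036,-0.041,0.176],1],
  [[-0.2,0.24,0.12],[-0.045,-0.051,0.22],1],
  [[-0.25,0.29,0.2],[-0.054,-0.061,0.264],1],
  [[-0.29,0.34,0.3],[-0.063,-0.072,0.308],1],
  [[-0.3267,0.383,0.38],[-0.0717,-0.0819,0.3524],1],
  [[-0.3267,0.383,0.3888],[-0.0717,-0.0819,0.3524],1],
  [[-0.3267,0.383,0.3888],[-0.0717,-0.0819,0.3524],1],
])

```text
time: 9.85
ee_pos: [0.5377, 0.0023, 0.2278]
tcp_rot: [150.5, -6.0, -24.8]
wrist_force: [0.1, -0.4, 0.0]
opening: 0.019
```

>>> send_rows([
  [[0,0,0],[0,0,0],1],
  [[0,0,0],[0,0,0],1],
  [[0,0,0],[0,0,0],1],
])

```text
time: 10.15
ee_pos: [0.5381, 0.0034, 0.2293]
tcp_rot: [150.7, -6.2, -24.8]
wrist_force: [-0.6, -0.3, -0.5]
opening: 0.019
```

```bash
python3 - <<'E'
from fit import *
import pickle
np.set_printoptions(precision=4,suppress=True)
v=np.load('v2.npy');P,Q,s=pose();print(P,Q.as_euler('xyz',degrees=True),s['opening'])
im,c=snap('wrist');pickle.dump(c,open('cw3.pkl','wb'))
for l in ('bush_mouth','frame_hole','pin','lever_grip'):
    r=place_of(l,'wrist');print(l,[(np.round(q['point'],1).tolist(),q['p']) for q in r[:2]], proj(c,model(v)[l])[0] if l!='pin' else proj(c,P+Q.apply([0,0,.039])))
cv2.imwrite('pics/w3.png',cv2.resize(im[60:360,120:520],None,fx=2,fy=2,interpolation=cv2.INTER_CUBIC))
E
```

```text
[0.5381 0.0034 0.2293] [150.6634  -6.229  -24.7537] 0.018977493169066516
bush_mouth [([321.9, 240.8], 0.61)] [323.4721 247.0437]
frame_hole [([271.4, 242.2], 0.78)] [272.9313 247.6485]
pin [([326.4, 279.6], 0.85), ([321.3, 155.0], 0.39)] [[323.4362 278.3368]]
lever_grip [([319.7, 151.9], 0.58), ([214.7, 50.6], 0.51)] [324.206 160.739]
```

View pics/w3.png

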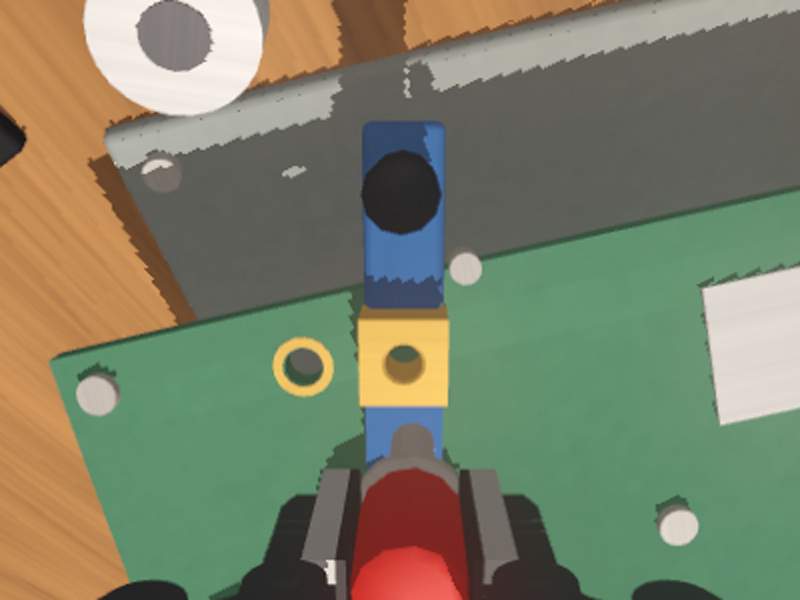

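```bash
python3 - <<'E'
from fit import *
import pickle
np.set_printoptions(precision=4,suppress=True)
c=pickle.load(open('cw3.pkl','rb'));P,Q,_=pose()
S,T=get_calibration('scene'),get_calibration('top')
D={'pivot':([276.3,192.4],[368.9,251.5]),'frame_hole':([294.9,222.6],[342.3,253.2]),'bush_mouth':([280.2,222.9],[338.9,240.]),'tension_wheel':([222.6,128.6],[439.9,216.8])}
for w in (.3,.05):
    obs=[(l,q,np.array(p),w) for l,(a,b) in D.items() for q,p in((S,a),(T,b)) if p]
    obs+=[('frame_hole',c,np.array([271.7,243.2]),2),('bush_mouth',c,np.array([322,241.6]),2),('grip_top',c,np.array([320.7,156.5]),2)]
    v,r=fit2(obs,[],np.load('v2.npy')[:6]);v=v[:6]
    print(w,v,np.degrees(v[3:6]),r.round(1).tolist())
    # right plate edge etc. slope check
    A=axes(v[3]);m=model(v)
    for k in('bush_mouth','lever_grip','frame_hole'):print(k,m[k])
    o,d=ray(c,[326.2,279.4]);tip_t=Q.inv().apply(o-P),Q.inv().apply(d)
    s=(.039-tip_t[0][2])/tip_t[1][2];tt=tip_t[0]+s*tip_t[1];print('tip in tool',tt,'depth',s)
    R=toolR(v);print('R',R.as_euler('xyz',degrees=True),'bush in tool',Q.inv().apply(m['bush_mouth']-P))
np.save('v3.npy',v)
E
```

```text
0.3 [ 0.4905 -0.1164  0.1615 -1.811   2.9272  3.8124] [-103.7617  167.7145  218.4355] [[0.8, 0.5], [-0.2, -0.4], [-0.1, -0.7], [-0.7, -0.1], [0.8, 0.1], [0.1, -0.9], [0.2, -0.3], [0.1, -0.4], [-0.2, -0.0], [0.2, -0.3], [-0.0, 0.3]]
bush_mouth [ 0.526  -0.0431  0.1432]
lever_grip [0.5509 0.0096 0.1345]
frame_hole [ 0.4884 -0.0465  0.1226]
tip in tool [0.0014 0.0008 0.039 ] depth 0.19531613042394402
R [150.5714  -6.1073 -24.4419] bush in tool [-0.0009 -0.0013  0.0977]
0.05 [ 0.4906 -0.116   0.1619 -1.8058  2.921   3.8142] [-103.4655  167.3615  218.5353] [[0.1, 0.1], [-0.0, -0.1], [-0.0, -0.1], [-0.1, -0.0], [0.1, 0.0], [0.0, -0.1], [0.0, -0.1], [0.0, -0.1], [-0.2, -0.1], [0.3, -0.1], [-0.1, 0.1]]
bush_mouth [ 0.5261 -0.0427  0.1437]
lever_grip [0.5511 0.0099 0.135 ]
frame_hole [ 0.4886 -0.0462  0.123 ]
tip in tool [0.0014 0.0008 0.039 ] depth 0.19531613042394402
R [150.6048  -6.2807 -24.4551] bush in tool [-0.0008 -0.0015  0.0971]
```

>>> send_rows([
  [[-0.0077,-0.0073,0.05],[0,0,0.002],1],
  [[-0.0077,-0.0073,0.11],[0,0,0.002],1],
  [[-0.0077,-0.0073,0.15],[0,0,0.002],1],
  [[-0.0077,-0.0073,0.167],[0,0,0.002],1],
  [[-0.0077,-0.0073,0.167],[0,0,0.002],1],
  [[-0.0077,-0.0073,0.167],[0,0,0.002],1],
  [[-0.0077,-0.0073,0.167],[0,0,0.002],1],
])

```text
time: 11.1
ee_pos: [0.5311, -0.0187, 0.1843]
tcp_rot: [150.7, -6.4, -25.2]
wrist_force: [0.7, -0.3, -1.5]
opening: 0.019
```

```bash
python3 - <<'E'
from fit import *
import pickle
np.set_printoptions(precision=4,suppress=True)
v=np.load('v3.npy');P,Q,s=pose();print(P,Q.as_euler('xyz',degrees=True),s['wrist_force'])
im,c=snap('wrist');pickle.dump(c,open('cw4.pkl','wb'))
m=model(v);print('bush in tool',Q.inv().apply(m['bush_mouth']-P),'px',proj(c,m['bush_mouth']),'tip px',proj(c,P+Q.apply([.0014,.0008,.039])))
for l in ('bush_mouth','pin'): print(l,[(q['point'],q['p']) for q in place_of(l,'wrist')[:2]])
cv2.imwrite('pics/w4.png',cv2.resize(im[200:350,220:420],None,fx=4,fy=4,interpolation=cv2.INTER_CUBIC))
E
```

```text
[ 0.5311 -0.0187  0.1843] [150.6746  -6.3955 -25.1515] [ 0.6741 -0.332  -1.4565]
bush in tool [0.0011 0.0007 0.0474] px [[325.7795 273.47  ]] tip px [[326.3649 279.912 ]]
bush_mouth [([325.0, 271.5], 0.63)]
pin [([326.1, 280.0], 0.7)]
```

View pics/w4.png

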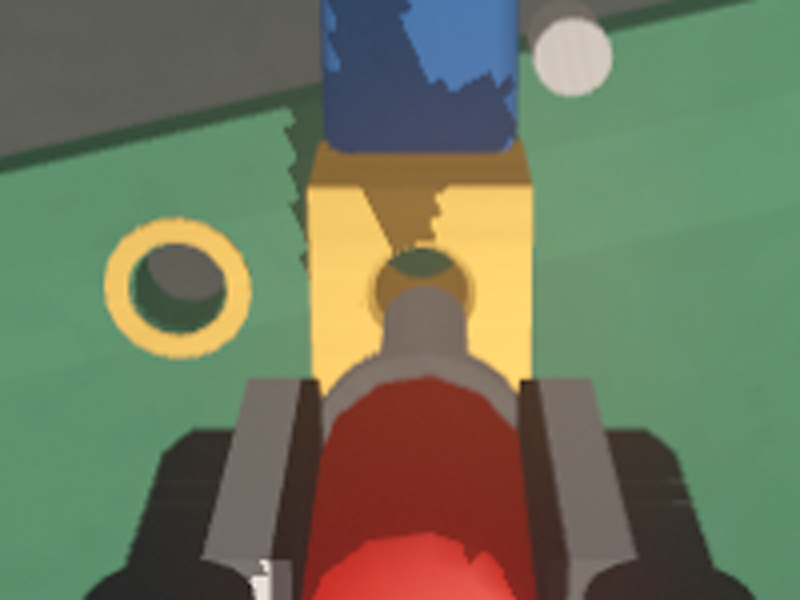

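>>> send_rows([
  [[-0.001,0.0017,0],[0,0,0],1],
  [[-0.001,0.0017,0.02],[0,0,0],1],
  [[-0.001,0.0017,0.035],[0,0,0],1],
  [[-0.001,0.0017,0.045],[0,0,0],1],
  [[-0.001,0.0017,0.045],[0,0,0],1],
  [[-0.001,0.0017,0.045],[0,0,0],1],
])

```text
time: 11.85
ee_pos: [0.5285, -0.0259, 0.1721]
tcp_rot: [150.6, -6.3, -25.2]
wrist_force: [-0.2, -0.8, -0.6]
opening: 0.0192
```

>>> send_rows([
  [[0,0,0.015],[0,0,0],1],
  [[0,0,0.03],[0,0,0],1],
  [[0,0,0.045],[0,0,0],1],
  [[0,0,0.05],[0,0,0],1],
  [[0,0,0.05],[0,0,0],1],
  [[0,0,0.05],[0,0,0],1],
])

```text
time: 12.45
ee_pos: [0.5268, -0.033, 0.1593]
tcp_rot: [150.6, -6.4, -25.2]
wrist_force: [0.5, 0.1, -0.6]
opening: 0.0191
```

```bash
python3 - <<'E'
from fit import *
v=np.load('v3.npy');P,Q,s=pose();print(P,s['wrist_force'],s['torque'])
im,c=snap('wrist')
m=model(v);print('bush in tool',Q.inv().apply(m['bush_mouth']-P))
for l in ('bush_mouth','pin'): print(l,[(q['point'],q['p']) for q in place_of(l,'wrist')[:2]])
cv2.imwrite('pics/w5.png',cv2.resize(im[130:400,180:460],None,fx=2,fy=2,interpolation=cv2.INTER_CUBIC))
E
```

```text
[ 0.52680348 -0.03304941  0.15926706] [ 0.45795973  0.13036519 -0.56152643] [ 0.51110765 -0.15334116  0.01823016]
bush in tool [1.72424066e-03 5.88571559e-05 1.82668989e-02]
bush_mouth [([327.9, 296.4], 0.81)]
pin [([327.4, 276.5], 0.77)]
```

View pics/w5.png

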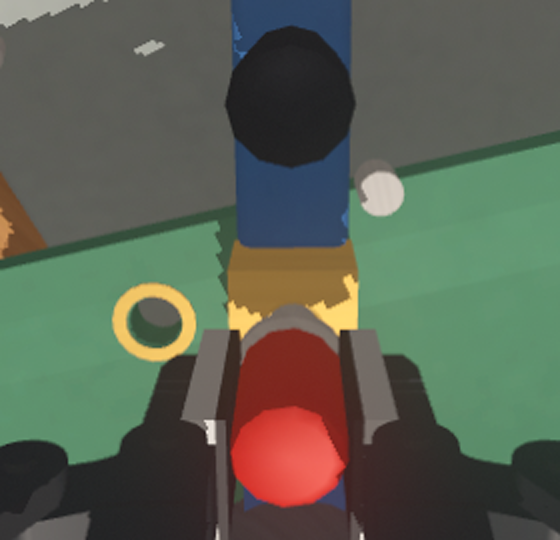

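>>> send_rows([
  [[0,0,0],[0,0,0],-0.2],
  [[0,0,0],[0,0,0],-0.2],
  [[0,0,0],[0,0,0],-0.2],
  [[0,0,0],[0,0,0],-0.2],
  [[0,0,-0.06],[0,0,0],-0.2],
  [[0,0,-0.15],[0,0,0],-0.2],
  [[0,0,-0.25],[0,0,0],-0.2],
  [[0,0,-0.3],[0,0,0],-0.2],
  [[0,0,-0.3],[0,0,0],-0.2],
  [[0,0,-0.3],[0,0,0],-0.2],
])

```text
time: 13.6
ee_pos: [0.5378, 0.0106, 0.2366]
tcp_rot: [150.6, -6.3, -25.1]
wrist_force: [-0.4, -0.3, 0.1]
opening: 0.0514
```

>>> send_rows([
  [[0,0,0],[0,0,0],-0.2],
  [[0,0,0],[0,0,0],-0.2],
])

```text
time: 13.8
ee_pos: [0.5373, 0.0101, 0.2363]
tcp_rot: [150.6, -6.3, -25.2]
wrist_force: [0.6, 0.5, 0.9]
opening: 0.051
```

```bash
python3 - <<'E'
from fit import *
v=np.load('v3.npy');P,Q,s=pose();print(P,Q.as_euler('xyz',degrees=True),s['opening'])
im,c=snap('wrist')
m=model(v)
for l in ('bush_mouth','pin','lever_grip'): print(l,[(q['point'],q['p']) for q in place_of(l,'wrist')[:2]],proj(c,m[l]) if l in m else '')
cv2.imwrite('pics/w6.png',im)
R=toolR(v);n=axes(v[3])[:,2]
print('grip in tool',Q.inv().apply(m['lever_grip']-P),move(m['lever_grip']+.06*n,R))
E
```

```text
[0.53732768 0.01011915 0.23631859] [150.58741353  -6.28901306 -25.1807741 ] 0.051014743096944315
bush_mouth [([327.8, 238.3], 0.74), ([379.5, 202.5], 0.48)] [[326.97767839 239.38027627]]
pin [([326.2, 236.4], 0.77)] 
lever_grip [([325.8, 154.9], 0.81)] [[326.04384427 154.55091102]]
grip in tool [ 0.00136051 -0.05507468  0.08611848] (array([ 0.0026, -0.1832,  0.0893]), array([ 0.0003,  0.0017, -0.0036]))
```

View pics/w6.png

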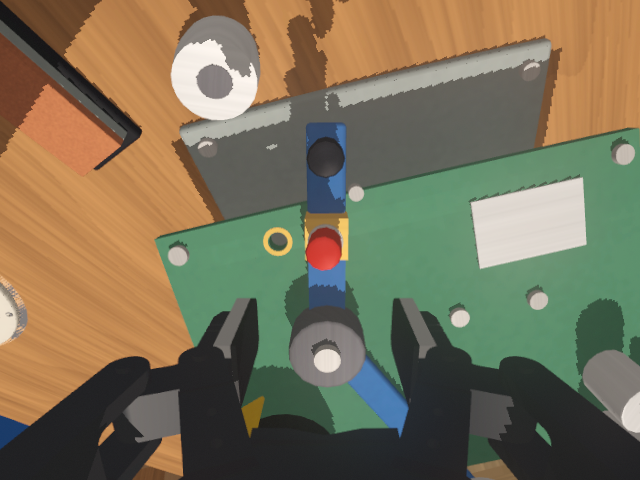

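>>> send_rows([
  [[0.0045,-0.1,0],[0,0,0],-0.2],
  [[0.0045,-0.184,0.03],[0,0,0],-0.2],
  [[0.0045,-0.184,0.12],[0,0,0],-0.2],
  [[0.0045,-0.184,0.22],[0,0,0],-0.2],
  [[0.0045,-0.184,0.3],[0,0,0],-0.2],
  [[0.0045,-0.184,0.327],[0,0,0],-0.2],
  [[0.0045,-0.184,0.327],[0,0,0],-0.2],
  [[0.0045,-0.184,0.327],[0,0,0],-0.2],
])

```text
time: 14.8
ee_pos: [0.5506, 0.005, 0.1265]
tcp_rot: [150.7, -6.4, -25.2]
wrist_force: [0.6, 0.6, -0.7]
opening: 0.0512
```

>>> send_rows([
  [[0,0,0],[0,0,0],1],
  [[0,0,0],[0,0,0],1],
  [[0,0,0],[0,0,0],1],
  [[0,0,0],[0,0,0],1],
  [[0,0,0],[0,0,0],1],
  [[0,0,0],[0,0,0],1],
], force=40)

```text
time: 15.4
ee_pos: [0.5496, 0.0059, 0.1263]
tcp_rot: [150.7, -6.3, -25.1]
wrist_force: [-6.9, 6.9, 5.8]
opening: 0.0187
```

```bash
python3 - <<'E'
from fit import *
np.set_printoptions(precision=4,suppress=True)
v=np.load('v3.npy');P,Q,s=pose();print(P,Q.as_euler('xyz',degrees=True),s['wrist_force'],s['opening'])
m=model(v);print('grip in tool',Q.inv().apply(m['lever_grip']-P))
piv=v[:3];n=axes(v[3])[:,2]
R0=toolR(v)
for a in (.1,.2,.3,.4,.45,.48):
    rot=Ro.from_rotvec(n*a)
    print(a,move(piv+rot.apply(P-piv),rot*Q))
im,c=snap('wrist');cv2.imwrite('pics/w7.png',im)
E
```

```text
[0.5496 0.0059 0.1263] [150.7071  -6.2637 -25.1154] [-6.863   6.9181  5.8225] 0.018705429958301087
grip in tool [ 0.0006  0.0006 -0.0097]
0.1 (array([-0.0451,  0.0029,  0.0003]), array([-0.0002, -0.    , -0.0318]))
0.2 (array([-0.0896,  0.0103,  0.0005]), array([-0.0004, -0.    , -0.0637]))
0.3 (array([-0.1332,  0.0221,  0.0008]), array([-0.0006, -0.    , -0.0955]))
0.4 (array([-0.1754,  0.0382,  0.001 ]), array([-0.0007, -0.0001, -0.1273]))
0.45 (array([-0.1959,  0.0478,  0.0011]), array([-0.0008, -0.0001, -0.1432]))
0.48 (array([-0.2079,  0.0541,  0.0012]), array([-0.0009, -0.0001, -0.1528]))
```

>>> send_rows([
  [[-0.0225,0.001,0],[0,0,-0.016],1],
  [[-0.045,0.003,0],[0,0,-0.032],1],
  [[-0.067,0.006,0],[0,0,-0.048],1],
  [[-0.09,0.01,0],[0,0,-0.064],1],
  [[-0.111,0.016,0],[0,0,-0.08],1],
  [[-0.133,0.022,0],[0,0,-0.096],1],
  [[-0.154,0.03,0],[0,0,-0.112],1],
  [[-0.1755,0.038,0],[0,0,-0.127],1],
  [[-0.1755,0.038,0],[0,0,-0.127],1],
  [[-0.1755,0.038,0],[0,0,-0.127],1],
])

```text
time: 16.45
ee_pos: [0.4996, 0.0194, 0.1254]
tcp_rot: [150.5, 4.8, -5.2]
wrist_force: [7.7, 4.4, -4.1]
opening: 0.0188
```

```bash
cat > ck.py <<'E'
from fit import *
np.set_printoptions(precision=4,suppress=True)
v=np.load('v3.npy');A=axes(v[3]);P,Q,s=pose();d=A.T@(P-v[:3]);ang=np.arctan2(d[1],d[0])%(2*np.pi)-v[4]
print('arm',ang,'r',np.hypot(d[0],d[1]),s['wrist_force'],s['opening'])
im,c=snap('wrist')
pr=place_of('pin','wrist');m=model(v,ang)
print('pin',[(q['point'],q['p']) for q in pr[:1]])
for h in (-.024,-.036): 
  b=m['bush_mouth']+A[:,2]*h;print(h,'tip',proj(c,b),'knobtop',proj(c,b+A[:,2]*.071))
hsv=cv2.cvtColor(im,cv2.COLOR_BGR2HSV);k=cv2.inRange(hsv,(0,150,60),(6,255,255))|cv2.inRange(hsv,(174,150,60),(180,255,255))
n,l,st,ce=cv2.connectedComponentsWithStats(k);j=1+np.argmax(st[1:,4]);print('red',st[j],ce[j])
for a in (.40,.42,.44,.45,.46,.47,.49):
    rot=Ro.from_rotvec(A[:,2]*(a-ang));print(a,move(v[:3]+rot.apply(P-v[:3]),rot*Q))
cv2.imwrite('pics/ck%d.png'%int(s['time']*100),im)
E
python3 ck.py
```

```text
arm 0.3883189321081 r 0.13604631916129467 [ 7.7347  4.4221 -4.0757] 0.018783668044323167
pin []
-0.024 tip [[324.4716 382.7606]] knobtop [[324.1956 503.3041]]
-0.036 tip [[324.5018 369.4015]] knobtop [[324.2587 476.031 ]]
red [301 412  44  23 707] [323.0325 423.9972]
0.4 (array([-0.0056,  0.    ,  0.    ]), array([-0.    , -0.    , -0.0038]))
0.42 (array([-0.0147,  0.0002,  0.    ]), array([-0.    , -0.    , -0.0101]))
0.44 (array([-0.0238,  0.0006,  0.    ]), array([-0.    , -0.0001, -0.0165]))
0.45 (array([-0.0283,  0.0009,  0.    ]), array([-0.    , -0.0001, -0.0197]))
0.46 (array([-0.0328,  0.0012,  0.0001]), array([-0.    , -0.0001, -0.0229]))
0.47 (array([-0.0373,  0.0016,  0.0001]), array([-0.    , -0.0001, -0.0261]))
0.49 (array([-0.0464,  0.0024,  0.0001]), array([-0.    , -0.0001, -0.0324]))
```

>>> send_rows([
  [[-0.01,0,0],[0,0,-0.007],1],
  [[-0.019,0.0004,0],[0,0,-0.013],1],
  [[-0.028,0.0009,0],[0,0,-0.02],1],
  [[-0.03,0.001,0],[0,0,-0.021],1],
  [[-0.03,0.001,0],[0,0,-0.021],1],
  [[-0.03,0.001,0],[0,0,-0.021],1],
  [[-0.03,0.001,0],[0,0,-0.021],1],
])

```text
time: 17.25
ee_pos: [0.4909, 0.02, 0.1263]
tcp_rot: [150.9, 6.6, -1.9]
wrist_force: [8.6, 4.3, -4.6]
opening: 0.0183
```

```bash
python3 ck.py; python3 -c "
from h import *
for n in('scene','top'):
    im,c=snap(n);print(n,[(q['point'],q['p']) for q in place_of('pin',n)[:2]])
    if n=='scene': cv2.imwrite('pics/s2.png',cv2.resize(im[150:300,200:400],None,fx=3,fy=3,interpolation=cv2.INTER_CUBIC))
"
```

```text
arm 0.4529108575910952 r 0.13611755795540617 [ 8.6196  4.3027 -4.5908] 0.01834421841861531
pin []
-0.024 tip [[324.4771 382.9242]] knobtop [[324.2451 503.4953]]
-0.036 tip [[324.5024 369.562 ]] knobtop [[324.2982 476.2162]]
red [ 303  399   44   36 1284] [324.4743 417.6386]
0.4 (array([ 0.024 ,  0.0006, -0.    ]), array([0.    , 0.0001, 0.0168]))
0.42 (array([ 0.0149,  0.0003, -0.    ]), array([0.    , 0.    , 0.0105]))
0.44 (array([0.0058, 0.0001, 0.    ]), array([0.    , 0.    , 0.0041]))
0.45 (array([0.0013, 0.    , 0.    ]), array([0.    , 0.    , 0.0009]))
0.46 (array([-0.0033,  0.    ,  0.    ]), array([-0.    , -0.    , -0.0023]))
0.47 (array([-0.0078,  0.0001,  0.    ]), array([-0.    , -0.    , -0.0055]))
0.49 (array([-0.0169,  0.0004,  0.    ]), array([-0.    , -0.    , -0.0118]))
scene [([449.6, 364.3], 0.58), ([292.4, 218.8], 0.53)]
top [([341.9, 255.8], 0.38)]
```

>>> send_rows([
  [[0.008,0,0],[0,0,0.006],1],
  [[0.016,0.0003,0],[0,0,0.011],1],
  [[0.02,0.0003,0],[0,0,0.014],1],
  [[0.02,0.0003,0],[0,0,0.014],1],
  [[0.02,0.0003,0],[0,0,0.014],1],
])

```text
time: 18.05
ee_pos: [0.4962, 0.0197, 0.1257]
tcp_rot: [150.6, 5.5, -4.2]
wrist_force: [4.8, 5.3, -2.2]
opening: 0.0187
```

```bash
python3 ck.py
```

```text
arm 0.41370542653367437 r 0.13607000532371802 [ 4.8316  5.3413 -2.15  ] 0.01867146905283972
pin []
-0.024 tip [[324.9036 382.8366]] knobtop [[324.5761 503.4121]]
-0.036 tip [[324.939 369.474]] knobtop [[324.6515 476.1318]]
red [ 305  399   45   36 1271] [326.2093 417.9166]
0.4 (array([ 0.0062,  0.0002, -0.0001]), array([0.    , 0.    , 0.0044]))
0.42 (array([-0.0028,  0.0002, -0.0001]), array([-0.   , -0.   , -0.002]))
0.44 (array([-0.0119,  0.0003, -0.0001]), array([-0.    , -0.    , -0.0083]))
0.45 (array([-0.0164,  0.0005, -0.    ]), array([-0.    , -0.    , -0.0115]))
0.46 (array([-0.021 ,  0.0007, -0.    ]), array([-0.    , -0.0001, -0.0147]))
0.47 (array([-0.0255,  0.001 , -0.    ]), array([-0.    , -0.0001, -0.0179]))
0.49 (array([-0.0345,  0.0016, -0.    ]), array([-0.0001, -0.0001, -0.0243]))
```

>>> send_rows([
  [[0.005,0,0],[0,0,0.003],1],
  [[0.005,0,0],[0,0,0.003],-0.2],
  [[0.005,0,0],[0,0,0.003],-0.2],
  [[0.005,0,0],[0,0,0.003],-0.2],
  [[0.005,0,0],[0,0,0.003],-0.2],
  [[0.005,0,-0.1],[0,0,0.003],-0.2],
  [[0.005,0,-0.22],[0,0,0.003],-0.2],
  [[0.005,0,-0.36],[0,0,0.003],-0.2],
  [[0.005,0,-0.45],[0,0,0.003],-0.2],
  [[0.005,0,-0.45],[0,0,0.003],-0.2],
])

```text
time: 19.15
ee_pos: [0.5139, 0.0854, 0.2451]
tcp_rot: [150.6, 5.1, -4.6]
wrist_force: [0.3, 0.3, 0.1]
opening: 0.0512
```

>>> send_rows([
  [[0,0,0],[0,0,0],-0.2],
  [[0,0,0],[0,0,0],-0.2],
])

```text
time: 19.35
ee_pos: [0.5126, 0.0834, 0.2412]
tcp_rot: [150.4, 5.4, -4.7]
wrist_force: [-0.8, 0.6, 0.2]
opening: 0.0514
```

```bash
python3 - <<'E'
from fit import *
np.set_printoptions(precision=1,suppress=True)
v=np.load('v3.npy');A=axes(v[3]);P,Q,s=pose();print(P,s['wrist_force'])
im,c=snap('wrist')
for a in (.38,.4,.42):
    m=model(v,a);b=m['bush_mouth'];print(a,'grip',proj(c,m['lever_grip']),'bush',proj(c,b),'knobtop home',proj(c,b+A[:,2]*.035),'not home',proj(c,b+A[:,2]*.047))
for l in('lever_grip','pin','bush_mouth'):print(l,[(q['point'],q['p']) for q in place_of(l,'wrist')[:1]])
print('hole',proj(c,m['frame_hole']))
cv2.imwrite('pics/w9.png',im)
E
```

```text
[0.5 0.1 0.2] [-0.8  0.6  0.2]
0.38 grip [[330.7 233.3]] bush [[328.6 295.4]] knobtop home [[328.8 316. ]] not home [[328.9 324.2]]
0.4 grip [[326.7 233.3]] bush [[326.6 295.3]] knobtop home [[326.5 315.9]] not home [[326.5 324.2]]
0.42 grip [[322.7 233.3]] bush [[324.5 295.3]] knobtop home [[324.2 315.9]] not home [[324.  324.2]]
lever_grip [([323.9, 232.5], 0.66)]
pin [([322.1, 281.0], 0.63)]
bush_mouth [([325.0, 292.7], 0.9)]
hole [[321.8 283.7]]
```

View pics/w9.png

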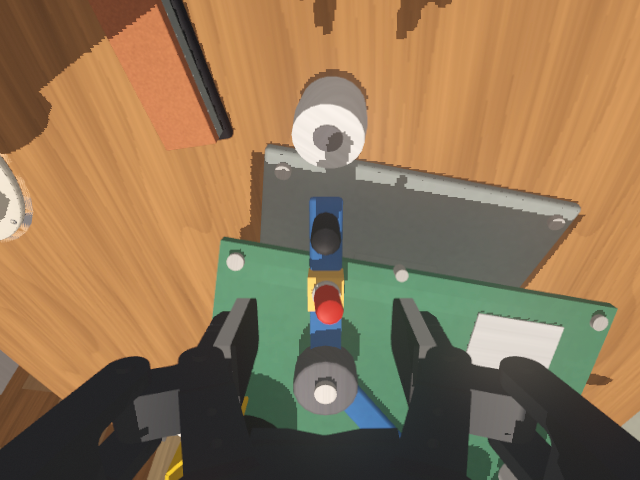

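```bash
python3 -c "
from workcell import bot; print(bot.job_done())"
```

```text
the job is handed in; nothing more can be done
None
```

The tension arm is pinned back and the job is handed in, at about 19.5 s of the 64 s allowed. No verdict is reported.

**What I did:** I lifted the pin out of the block and stood it in the resting bush. Then I gripped the hand grip, swung the arm to about 0.45 rad and held it there until the pin dropped. Finally I eased back to about 0.41 rad, let go and backed the gripper well clear.

**Last checks:**
- **Arm angle:** after release, the grip and bush in the wrist picture match an arm angle of about 0.41 rad, with nothing holding it.
- **Pin home:** during the hold, the red knob shifted about 13 px, as expected for the 12 mm drop. After release, the knob top sits near row 313. I predicted row 316 with the pin home and 324 if it was not.
- **Load on the pin:** as I eased back, the sideways wrist force fell from 8.6 to 4.8 N, so the pin was taking the spring. After release the wrist force was close to zero.

**Less certain or disagreeing:**
- **Pin not seen during the hold:** the pin network found nothing in the wrist picture then, so I judged the drop from the red knob alone.
- **Scene camera:** its best match for the pin was at the oil bottle's position. Its second match was near the bush.
- **Bystanders:** none were touched on purpose and I saw no sign of any being moved, but I did not measure them again at the end.

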